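Close the light shutter and hook up its return spring

TASK

Slide the shutter plate across the port until it clicks into its far stop. Then take the spring puller, put its tip through the eye at the end of the shutter's loose spring, stretch the spring and hook it onto the anchor post under the clear guard, using the puller and not the fingers on the spring. Finally put the puller back in its sloping rest as it was, leaving the things around undisturbed.

Things in the scene. Friction and masses are not known exactly. Their poses are not given: they have to be found in the camera images.
- shutter_unit: fixed aluminium base plate, 12 mm thick, x -60 to +66, y -125 to +125 mm in its frame; origin on the worktop, x away from the robot, y to its left along the shutter's travel, z up. Front right: two guide rails (23 mm high), between them the shutter plate and the round port (27 mm, at x -25, y -45). Rear left: the anchor post at x 38, y 71 under the clear guard
- guard_edge (a point): middle of the front edge of the clear acrylic guard's roof (at x 34, y 71, z 115 mm in the unit's frame). Roof 115 to 118 mm high over x 34 to 64, y 20 to 122 mm; wall behind it at x 60 to 64. It is open to the front and both sides, so the puller has to come in from the front, leaning 27 deg toward the robot; so held it can be lifted about 35 mm there
- shutter (a joint): travel of the steel shutter plate (40 x 56 x 4 mm) along the unit's +y: 0 to 2 mm at the start, port open; 0.044 m at its far stop, port covered. A sprung roller detent of about 2.5 N clicks it into either stop over the last 4 mm; elsewhere only friction of about 0.5 N holds it
- tab (a point): top centre of the black ribbed finger tab on the shutter plate: 20 mm (x) by 12 mm (y), 30 mm tall, from 19.5 to 49.5 mm above the worktop, free on all sides (only the rails, 23 mm high, are near)
- spring: the coil of the tension spring, 14 mm thick; origin at the pin on the shutter's arm about which it swings level (32 mm above the worktop; in the unit's frame x 38 and y -69 with the port open, y -25 with it covered). It cannot rise or sink, and light friction keeps it where it is swung. Start: slack, swung 0.17 to 0.45 rad from the unit's +y toward the robot. Rate 90 N/m, stretches up to 49 mm
- spring_hook: level wire hook (4 mm wire) at the spring's end. Origin where it leaves the coil, 44 mm from the pin when slack; x outward along the spring. The wire bends to y +8 (robot side), runs to x 30, crosses and returns at y -8 to x 22 mm: a J, open on the side away from the robot. The post enters there at x 7 to 16 when the hook is swung onto it, then, the spring eased, sits at x 24
- pull_eye (a point): centre of the round level eye beyond the hook, 15 mm inside width, 4 mm wire, 32 mm above the worktop; at x 39.5 mm of the hook, i.e. 83.5 mm from the pin when slack. The puller's tip goes into it from above
- hook_seat (a point): point in the crook of the hook (x 24 mm of the hook) that coincides with the post's axis when the hook is on
- anchor_post: fixed steel post, 8 mm thick, with a 14 mm head 44 to 48 mm above the worktop; origin at its foot, 12 mm above the worktop. It stands 96 mm from the spring's pin when the port is covered: the spring is then stretched 28 mm (2.5 N), and about 40 mm (3.7 N) for the hook to pass. The hook goes on under the head, level
- post (a point): point on the post's axis at the spring's height (32 mm)
- puller: loose spring puller, about 80 g. Origin at its bend, z up the shaft: 8 mm round steel shaft z 0 to 56, square collar 24 x 24 mm z 56 to 60, black handle z 60 to 120 mm, 24 (x) by 14 mm (y, the grasp width). Below the bend a tip 5 mm thick, 26 mm long, bent 27 deg toward -x. In its rest it leans 27 deg toward the robot (handle top nearest the robot) and the tip hangs vertical
- puller_grip (a point): centre of the grip on the handle, 93 mm up the shaft from the bend: hold it here, closing along the puller's y, fingers along its shaft
- puller_tip (a point): centre of the round end (2.5 mm radius) of the puller's tip
- puller_rest: fixed rest, base plate 100 x 70 x 8 mm; origin on the worktop, x away from the robot. A sloping cradle leaning 27 deg toward the robot, open on its upper far side: the shaft lies in a 13 mm wide slot (shaft z 24 to 56), the collar stands on the slot's end, the handle leans on a lip up to z 70. The puller goes out and in square to its shaft, along its x (forward and up), not along the shaft
- rest_grip (a point): where the puller's grip point is when it lies in the rest (z along the shaft there)
- timer: bystander: white lab timer 58 x 62 x 14 mm, origin under its centre
- vial: bystander: small white vial with screw cap, 22 x 22 x 50 mm, origin under its centre
- red_roll: bystander: red upright roll, 38 x 38 x 72 mm, origin under its centre

How it is judged:
By the outcome, as a careful person would: the job done as asked, in the order asked, and still so for the second after the job is handed in, with the robot touching nothing.
It also fails if it takes over 72 s, if anything falls off the work surface, if the arm or the gripper's body presses on something with over 40 N, if the wrist force passes 120 N, or if a joint passes its speed limit or range.

ROBOT

A 6-joint arm with a two-finger parallel gripper is mounted at the origin on a cart in front of the work surface, level with it; the furniture and walls round the work are solid. World frame = base frame: x ahead of the robot, y to its left, z up, the work surface at z = 0. Lengths are in mm, angles in rad, forces in N, time in s.
With the tool pointing down it reaches from about 275 to 1000 mm from the base axis. Payload 8.4 kg.
Tool frame: the origin (TCP) lies at the very end of the fingers, on their centre line; the grasp point (between the pads) lies 19 mm behind it; z points along the fingers, y is the line along which they close (so a half turn about z gives the same grasp; the last joint's range is limited). The gripper opens to 85 mm and grips with 20 to 120 N. Pads are 22 mm wide; open, the fingers measure 114 mm over their backs; the gripper's body (76 mm by 85 mm) begins 54 mm behind the grasp point. The pads swing forward as they close: fully open they stand 13 mm farther back than shut.
Start: joints at [-1.156, 0.353, 1.633, -0, 1.155, -0.002], TCP at [253.022, -571.496, 231.281] pointing down, gripper open.
Joint ranges: [-2.63, 2.63], [-0.92, 2.1], [0.06, 2.66], [-1.3, 4.44], [0, 2.69], [-3.02, 3.02]. Speed limits (rad/s): [2.22, 2.22, 2.79, 3.14, 3.14, 3.14].

INTERFACE

Orientations are given as [roll, pitch, yaw] about the fixed x, y, z axes, in that order (R = Rz(yaw) Ry(pitch) Rx(roll)).
In Python, from rig import sensors, grab_frame, camera_params, order gives the robot as it stands. The module is installed in compiled form; this text tells all that it offers.
- The arm moves only by the tool move_arm, never from a script. Its argument "motion" is a list of rows, each a list of 7 numbers: the turn, a rotation vector about the tool's x, y, z in rad, then the shift along the tool's x, y, z in m, then the finger opening in m, from 0 to 0.0854. A call has 1 to 8 rows; each row is the pose to reach, as a shift and turn from the pose commanded when the call began, along the tool's axes at that moment; what a row does not reach only later rows make up. A row lasts 1/8 s, in which the tool goes at most 62.5 mm and 10.7 degrees, less where a joint would pass 70% of its speed; a pose out of reach is approached as far as the arm can. A call with a gripper value outside its range is refused whole. The fingers move at their own pace and stop on an object; "grip_force" is the grip in N (left out, the last holds). Time passes only in rows, so rows that repeat a pose let the fingers close. It gives the time, the measured TCP pose, the force, the opening and the grip force at its end, in the units of the state.
- sensors.sense(): the state, without advancing time (a new reading comes with each control period).
- grab_frame(name): name is "scene" or "top"; returns (picture, depth): 480x640x3 uint8, red, green, blue; 480x640 float32, mm along the optical axis (not along the pixel's ray), 0 where there is no reading.
- camera_params(name): a dict with "camera_matrix" (3x3 intrinsics, pixels), "world_from_camera" (4x4, takes a point from camera to world coordinates). Camera axes: x right, y down, z forward; pixel columns grow to the right and rows downward; lengths in mm; the calibration is good to about 2 mm. A picture is of the moment at which its call begins. camera_params takes no time and is no camera call.
- order.sign_off(): hands the job in; it is judged then, once.
The state is a dict: "clock": time; "qpos": joint angles; "qvel": joint speeds; "joint_efforts": joint torques, N m; "eef_pos": TCP position; "tcp_rot": TCP orientation; "contact_force": force on the tool from outside, world axes, zero at the start; "wrist_torque": the same for the moment, N m; "opening": opening from 0.0 (shut) to 1.0 (fully open); "grasp_force": force on a finger pad.
Only numpy, scipy, OpenCV 4.12 (cv2) and the standard library are available. Lean on these libraries where they do the work, as an engineer would, in place of code of your own. Each camera call takes 0.05 s, during which the arm holds its last target. There are 200 camera calls.

## Working session

There is one attempt and no reset: what is moved stays moved. The work goes in short steps, Python scripts to look and compute and a tool call to move; the robot and the scene stay as the last step left them, time stands still between calls to the robot, and variables do not carry over. Pictures are saved under pics/ and viewed, at most 10 in all, crops included, and the job is handed in when it is done.

Besides the shell and the picture viewer there is one more tool, called in YAML: its name, and indented under it one key for each argument. move_arm: Moves the arm, as the interface text tells. Its arguments: {"type":"object","properties":{"motion":{"type":"array","items":{"type":"array","items":{"type":"number"}}},"grip_force":{"type":"number"}},"required":["motion"]}

```bash
mkdir -p pics
python3 - <<'E'
from rig import sensors, grab_frame, camera_params
import cv2, numpy as np
print(sensors.sense())
for n in("scene","top"):
    p,d=grab_frame(n); np.savez(f"{n}0.npz",p=p,d=d)
    cv2.imwrite(f"pics/{n}0.png",p[:,:,::-1]); c=camera_params(n); print(c)
E
```

```text
{'clock': 0.0, 'qpos': array([-1.15641195e+00,  3.53690093e-01,  1.63415328e+00, -6.80592178e-06,
        1.15521636e+00, -2.38359701e-03]), 'qvel': array([ 0.00020879, -0.00080421,  0.00091265,  0.00088548, -0.00210131,
       -0.00177147]), 'joint_efforts': array([ 1.84504570e-03, -6.05237460e+01, -3.42065477e+01,  3.62529454e-05,
        9.09636612e-03,  1.20738005e-05]), 'eef_pos': array([ 252.81227124, -571.04409147,  230.52730672]), 'tcp_rot': array([-3.14012557e+00,  2.72565173e-06,  4.16770728e-01]), 'contact_force': array([ 0.35494213,  0.43327902, -0.032981  ]), 'wrist_torque': array([ 0.01131069, -0.03022637, -0.02288896]), 'grasp_force': 0.0, 'opening': 0.9997049386653426}
{'camera_matrix': array([[455.99270123,   0.        , 320.50550459],
       [  0.        , 455.99270123, 240.48298409],
       [  0.        ,   0.        ,   1.        ]]), 'world_from_camera': array([[-8.45682749e-01, -4.19781719e-01,  3.29551204e-01,
         2.21375853e+02],
       [-5.33518798e-01,  6.49527508e-01, -5.41730291e-01,
         4.92145407e+02],
       [ 1.33559004e-02, -6.33953724e-01, -7.73255647e-01,
         8.73396317e+02],
       [ 0.00000000e+00,  0.00000000e+00,  0.00000000e+00,
         1.00000000e+00]])}
{'camera_matrix': array([[561.18060755,   0.        , 324.99560811],
       [  0.        , 561.18060755, 247.23548231],
       [  0.        ,   0.        ,   1.        ]]), 'world_from_camera': array([[ 1.61143383e-03, -9.95921851e-01,  9.02057062e-02,
         4.19772877e+02],
       [-9.99990333e-01, -1.23580445e-03,  4.21983943e-03,
        -5.78458042e+01],
       [-4.09115368e-03, -9.02116342e-02, -9.95914215e-01,
         1.33412009e+03],
       [ 0.00000000e+00,  0.00000000e+00,  0.00000000e+00,
         1.00000000e+00]])}
```

View pics/scene0.png

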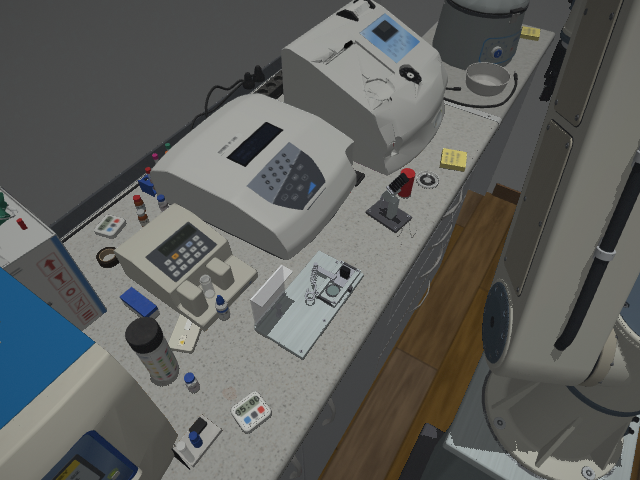

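View pics/top0.png

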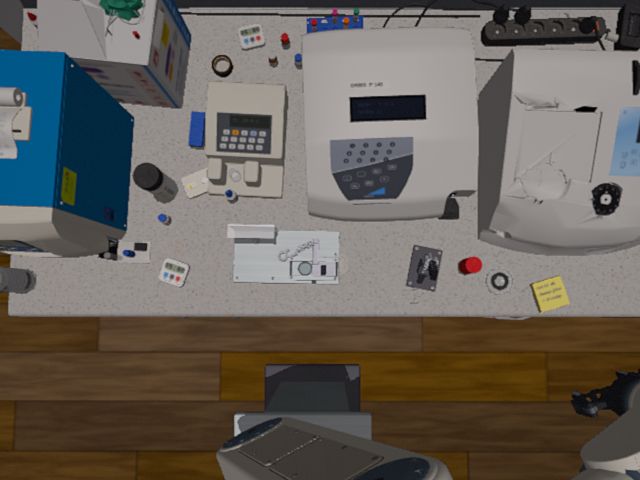

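The scene view shows the unit at about (308,300) and the rest with the puller at (390,210). In the top view the unit covers (232-340, 230-283), the rest is at (425,268) and the red roll at (471,265). I'll zoom in on these.

```bash
cat > h.py <<'E'
import numpy as np, cv2
from scipy.spatial.transform import Rotation as R
from rig import sensors, grab_frame, camera_params
def proj(n,P):
    c=camera_params(n);T=np.linalg.inv(c["world_from_camera"]);P=np.atleast_2d(P)
    q=(P@T[:3,:3].T+T[:3,3])@c["camera_matrix"].T
    return q[:,:2]/q[:,2:]
def onz(n,uv,z):
    c=camera_params(n);T=c["world_from_camera"];uv=np.atleast_2d(uv).astype(float)
    r=np.c_[uv,np.ones(len(uv))]@np.linalg.inv(c["camera_matrix"]).T@T[:3,:3].T
    return T[:3,3]+r*((z-T[2,3])/r[:,2])[:,None]
def cloud(n,d):
    c=camera_params(n);T=c["world_from_camera"];v,u=np.mgrid[:480,:640]
    r=np.stack([u,v,np.ones_like(u)],-1)@np.linalg.inv(c["camera_matrix"]).T
    return (r*d[...,None])@T[:3,:3].T+T[:3,3]
def crop(p,x,y,w,h,s):
    return cv2.resize(p[y:y+h,x:x+w,::-1],None,fx=s,fy=s,interpolation=cv2.INTER_CUBIC)
E
python3 - <<'E'
from h import *
t=np.load("top0.npz");s=np.load("scene0.npz")
a=crop(t['p'],225,215,120,75,6.6); b=crop(s['p'],245,245,125,115,3.2); c=crop(s['p'],350,150,90,115,3.2)[:368]
a=cv2.resize(a,(660,412))
m=np.zeros((600,800,3),np.uint8)
m1=crop(t['p'],225,220,120,70,6.6); m[:min(462,m1.shape[0]),:792]=m1[:,:792]
cv2.imwrite("pics/z1.png",m[:464])
m2=np.hstack([crop(s['p'],245,245,125,115,4),crop(s['p'],360,160,75,115,4)])
cv2.imwrite("pics/z2.png",m2);print(m2.shape)
T=cloud("top",t['d']);S=cloud("scene",s['d'])
for nm,C in(("top",T),("scene",S)):
    m=(abs(C[...,2])<4)&(C[...,0]>280)&(C[...,0]<700)&(abs(C[...,1])<500);print(nm,np.median(C[...,2][m]),m.sum())
print(onz("top",[[232,283],[340,283],[340,232],[425,268],[471,265]],12))
E
```

```text
(460, 800, 3)
top -0.5403516210433281 28382
scene -0.5187141071701831 30928
[[ 454.73193082  166.50008991   12.        ]
 [ 455.11374843  -87.66736157   12.        ]
 [ 575.84328892  -87.76398512   12.        ]
 [ 490.69574219 -287.93569504   12.        ]
 [ 497.92105786 -396.35192028   12.        ]]
```

View pics/z1.png

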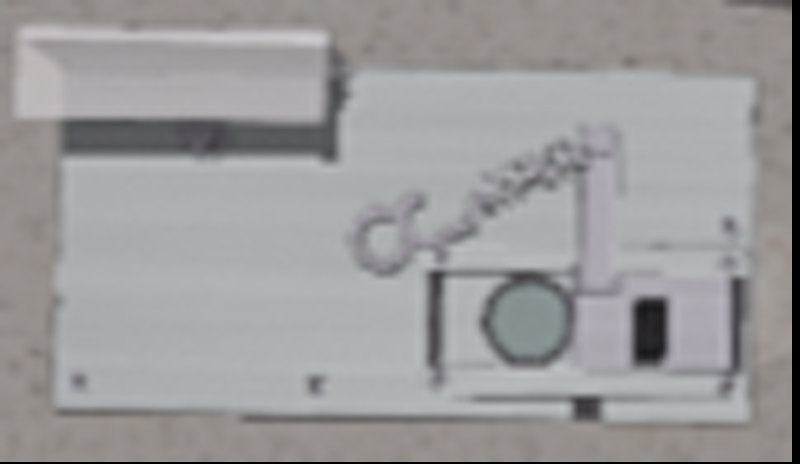

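View pics/z2.png

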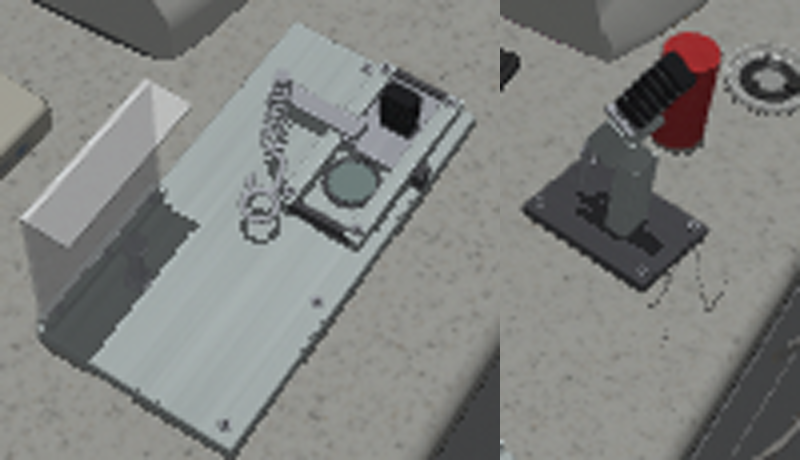

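The zooms show the top-view plate corners (zoom px) at front-left (55,408), front-right (750,422) and rear-right (757,75). The eye is at (384,240), the pin at (600,140) and the tab at (650,330). The puller handle leans in its rest. Next I'll measure these with depth and rectangle fits.

Run:
```python
from h import *
D={n:np.load(n+"0.npz") for n in("top","scene")}
def rect(P,tag):
    (c,s,a)=cv2.minAreaRect(P[:,:2].astype(np.float32)); print(tag,len(P),np.round(c,1),np.round(s,1),round(a,2))
for n in D:
    C=cloud(n,D[n]['d']);x,y,z=C[...,0],C[...,1],C[...,2];p=D[n]['p'].astype(int)
    m=(z>6.5)&(z<16)&(x>435)&(x<600)&(y>-105)&(y<185); 
    k,l,st,_=cv2.connectedComponentsWithStats(m.astype(np.uint8)); b=1+st[1:,4].argmax(); rect(C[l==b],n+" unit")
    m=(z>4)&(z<12)&(x>420)&(x<570)&(y>-350)&(y<-230)
    k,l,st,_=cv2.connectedComponentsWithStats(m.astype(np.uint8)); b=1+st[1:,4].argmax(); rect(C[l==b],n+" rest")
    # tab: black top
    m=(z>40)&(z<56)&(x>450)&(x<540)&(y>-90)&(y<0)&(p.sum(-1)<150); print("tab",m.sum(),np.round(C[m].mean(0),1), np.round(C[m].min(0)),np.round(C[m].max(0)))
    m=(z>60)&(z<200)&(x>400)&(x<560)&(y>-340)&(y<-240); P=C[m]; print("puller",m.sum(),np.round(P.min(0)),np.round(P.max(0)))
    dk=p[m].max(-1)<60; Q=P[dk]; u,s,vt=np.linalg.svd(Q-Q.mean(0)); print(len(Q),Q.mean(0).round(1),vt.round(3),s.round(1),Q.min(0).round(1),Q.max(0).round(1))
    m=(z>100)&(z<125)&(x>500)&(x<610)&(y>0)&(y<190); P=C[m]; print("roof",m.sum(), *( (np.round(P.min(0)),np.round(P.max(0))) if m.any() else ()))
    m=(z>60)&(x>440)&(x<540)&(y>-430)&(y<-370);print("roll",m.sum(),C[m].mean(0).round(), C[m].max(0).round())
Z=lambda a:np.array([225,220])+(np.array(a)+.5)/6.667-.5
print("corners",onz("top",Z([[55,408],[750,422],[757,75]]),12).round(1).tolist())
print("eye,pin",onz("top",Z([[384,240]]),32).round(1),onz("top",Z([[600,140]]),34).round(1),"tab",onz("top",Z([650,330]),49.5).round(1))
```

```text
top unit 3429 [518.1  41.9] [250.  126.2] 89.86
top rest 738 [ 490.8 -285.7] [ 71.1 102.1] 78.9
tab 28 [485.4 -48.6  48.8] [477. -53.  42.] [493. -46.  55.]
puller 304 [ 458. -302.   60.] [ 517. -270.  158.]
151 [ 479.6 -281.2  138.1] [[-0.508  0.005  0.862]
 [ 0.79  -0.397  0.468]
 [-0.344 -0.918 -0.197]] [251.   90.   49.8] [ 458.1 -292.3   64.6] [ 512.3 -272.1  157.8]
roof 641 [550.  60. 101.] [581. 163. 123.]
roll 224 [ 495. -386.   71.] [ 513. -370.   79.]
scene unit 4078 [517.4  40.6] [252.1 127.3] 88.72
scene rest 649 [ 490.4 -285.7] [ 73.7 100.6] 78.84
tab 53 [483.7 -45.1  47.2] [474. -52.  40.] [494. -40.  52.]
puller 401 [ 458. -297.   60.] [ 516. -268.  156.]
198 [ 477.9 -278.2  130.8] [[ 0.451 -0.016 -0.893]
 [ 0.875 -0.19   0.445]
 [-0.176 -0.982 -0.071]] [263.7  95.   40.9] [ 457.6 -287.2   93.7] [ 501.9 -271.1  155.9]
roof 682 [548.  59. 101.] [582. 162. 121.]
roll 114 [ 493. -387.   71.] [ 513. -372.   74.]
corners [[460.0, 164.6, 12.0], [455.4, -80.8, 12.0], [578.6, -83.3, 12.0]]
eye,pin [[518.1  47.3  32. ]] [[553.1 -28.   34. ]] tab [[485.9 -45.8  49.5]]
```

Run:
```python
from h import *
from scipy.optimize import least_squares
D={n:np.load(n+"0.npz") for n in("top","scene")}
HP=[]
for n in D:
    C=cloud(n,D[n]['d']);x,y,z=C[...,0],C[...,1],C[...,2];p=D[n]['p'].astype(int)
    m=(z>6.5)&(z<60)&(x>435)&(x<600)&(y>-105)&(y<185)
    k,l,st,_=cv2.connectedComponentsWithStats(m.astype(np.uint8)); P=C[(l==1+st[1:,4].argmax())&(z<16)]
    def edge(P,ax,sgn,lo,hi,step=2.5):
        o=1-ax;b=np.arange(lo,hi,step);q=[]
        for a in b:
            s=P[(P[:,o]>=a)&(P[:,o]<a+step)]
            if len(s)>1: q.append((a+step/2,sgn*(sgn*s[:,ax]).max()))
        q=np.array(q);f=np.polyfit(*q.T,1);r=q[:,1]-np.polyval(f,q[:,0]);k=abs(r)<2.5;f=np.polyfit(*q[k].T,1);return f[0],f[1]
    for tag,a in(("front",(P,0,-1,-75,155)),("rear",(P,0,1,-75,40)),("right",(P,1,-1,465,570)),("left",(P,1,1,465,530))):
        f=edge(*a);print(n,tag,"slope deg",round(np.degrees(np.arctan(f[0])),2),"at",round(f[1]+f[0]*(41 if a[1]==0 else 515),1))
    m=(z>75)&(z<200)&(x>440)&(x<530)&(y>-310)&(y<-255)&(p.max(-1)<70); HP.append(C[m])
    print(n,"handle pts",m.sum())
# fit handle box (24x14x60), lean 27deg, yaw free
lean=np.radians(27)
def res(v,P):
    Rm=R.from_euler('z',v[3]).as_matrix()@R.from_euler('y',-lean).as_matrix()
    q=(P-v[:3])@Rm; h=np.array([12,7,30]); d=abs(q)-h
    return np.linalg.norm(np.maximum(d,0),axis=1)+np.minimum(d.max(1),0)
for P in(HP[0],HP[1],np.vstack(HP)):
    s=least_squares(res,[480,-284,125,-.19],args=(P,),loss='soft_l1');print("handle c",s.x[:3].round(1),"yaw",np.degrees(s.x[3]).round(1),"rms",np.sqrt((s.fun**2).mean()).round(2))
    g=lambda v:np.r_[res(np.r_[v,-.194],P)]
    s=least_squares(g,[480,-284,125],loss='soft_l1');print("  yaw fixed",s.x.round(1))
```

```text
top front slope deg 0.82 at 456.3
top rear slope deg 1.08 at 579.7
top right slope deg -2.58 at -81.4
top left slope deg 1.12 at 165.0
top handle pts 168
scene front slope deg 0.96 at 455.3
scene rear slope deg 1.45 at 578.8
scene right slope deg -43.65 at -46.9
scene left slope deg -0.92 at 165.5
scene handle pts 203
handle c [ 480.7 -283.7  124.4] yaw -11.3 rms 3.82
  yaw fixed [ 480.7 -283.6  124.4]
handle c [ 480.2 -284.3  124.3] yaw -12.4 rms 1.31
  yaw fixed [ 480.3 -284.3  124.4]
handle c [ 480.5 -284.1  124.4] yaw -12.0 rms 2.78
  yaw fixed [ 480.6 -284.1  124.4]
```

```bash
cat >> h.py <<'E'
import json,os
LEAN=np.radians(27)
def tool(yaw,lean): return R.from_euler('z',yaw)*R.from_euler('y',-lean)*R.from_euler('x',np.pi)
def load():
    if os.path.exists("cmd.json"):
        c=json.load(open("cmd.json"));return np.array(c['p']),R.from_quat(c['q'])
    return np.array([253.022,-571.496,231.281]),tool(.4168,0)
def go(wps,save=True):
    """wps: (pos mm, yaw, lean, opening m, rows); straight segments; prints rows call by call"""
    p,r=load();seq=[];a,ra=p,r
    for q,y,l,o,n in wps:
        q=np.array(q,float);rb=tool(y,l);d=(ra.inv()*rb).as_rotvec()
        for k in range(1,n+1): seq.append((a+(q-a)*k/n,ra*R.from_rotvec(d*k/n),o))
        a,ra=q,rb
    for i in range(0,len(seq),8):
        rows=[]
        for q,rr,o in seq[i:i+8]:
            v=(r.inv()*rr).as_rotvec().round(3);s=(r.inv().apply(q-p)/1000).round(4)
            rows.append([*map(float,v+0.),*map(float,s+0.),o])
        print(json.dumps(rows).replace(" ",""))
        p=p+r.apply(np.array(rows[-1][3:6])*1000);r=r*R.from_rotvec(rows[-1][:3])
    if save: json.dump(dict(p=list(p),q=list(r.as_quat())),open("cmd.json","w"))
U0=np.array([514.6,41.65,0]);UY=-.0175
def U(x,y,z): return R.from_euler('z',UY).apply([x,y,z])+U0
E
python3 - <<'E'
from h import *
go([((485,-84,230),UY,0,0.,16),((485,-84,32),UY,0,0.,7),((485,-84,30),UY,0,0.,1)])
E
```

```text
[[0.0,0.0,0.027,0.0256,-0.022,0.0001,0.0],[0.0,0.0,0.054,0.0512,-0.044,0.0002,0.0],[0.0,0.0,0.081,0.0768,-0.066,0.0002,0.0],[0.0,0.0,0.109,0.1024,-0.088,0.0003,0.0],[0.0,0.0,0.136,0.128,-0.11,0.0004,0.0],[0.0,0.0,0.163,0.1536,-0.1319,0.0005,0.0],[0.0,0.0,0.19,0.1791,-0.1539,0.0006,0.0],[0.0,0.0,0.217,0.2047,-0.1759,0.0006,0.0]]
[[0.0,0.0,0.027,0.0203,-0.027,0.0001,0.0],[0.0,0.0,0.054,0.0405,-0.054,0.0002,0.0],[0.0,0.0,0.082,0.0608,-0.081,0.0003,0.0],[0.0,0.0,0.109,0.0811,-0.108,0.0004,0.0],[0.0,0.0,0.136,0.1013,-0.135,0.0004,0.0],[0.0,0.0,0.163,0.1216,-0.1619,0.0005,0.0],[0.0,0.0,0.19,0.1418,-0.1889,0.0006,0.0],[0.0,0.0,0.217,0.1621,-0.2159,0.0007,0.0]]
[[0.0,0.0,0.0,0.0,0.0,0.0283,0.0],[0.0,0.0,0.0,0.0,0.0,0.0566,0.0],[0.0,0.0,0.0,0.0,0.0,0.0848,0.0],[0.0,0.0,0.0,0.0,0.0,0.1131,0.0],[0.0,0.0,0.0,0.0,0.0,0.1414,0.0],[0.0,0.0,0.0,0.0,0.0,0.1697,0.0],[0.0,0.0,0.0,0.0,0.0,0.198,0.0],[0.0,0.0,0.0,0.0,0.0,0.2,0.0]]
```

move_arm:
  motion:
    - [0.0, 0.0, 0.027, 0.0256, -0.022, 0.0001, 0.0]
    - [0.0, 0.0, 0.054, 0.0512, -0.044, 0.0002, 0.0]
    - [0.0, 0.0, 0.081, 0.0768, -0.066, 0.0002, 0.0]
    - [0.0, 0.0, 0.109, 0.1024, -0.088, 0.0003, 0.0]
    - [0.0, 0.0, 0.136, 0.128, -0.11, 0.0004, 0.0]
    - [0.0, 0.0, 0.163, 0.1536, -0.1319, 0.0005, 0.0]
    - [0.0, 0.0, 0.19, 0.1791, -0.1539, 0.0006, 0.0]
    - [0.0, 0.0, 0.217, 0.2047, -0.1759, 0.0006, 0.0]

```text
clock: 1.1
eef_pos: [369.2, -326.6, 230.5]
tcp_rot: [-3.141, 0.0, 0.199]
contact_force: [-0.2, -0.3, 0.1]
opening: 0.001
grasp_force: 0.0
```

move_arm:
  motion:
    - [0.0, 0.0, 0.027, 0.0203, -0.027, 0.0001, 0.0]
    - [0.0, 0.0, 0.054, 0.0405, -0.054, 0.0002, 0.0]
    - [0.0, 0.0, 0.082, 0.0608, -0.081, 0.0003, 0.0]
    - [0.0, 0.0, 0.109, 0.0811, -0.108, 0.0004, 0.0]
    - [0.0, 0.0, 0.136, 0.1013, -0.135, 0.0004, 0.0]
    - [0.0, 0.0, 0.163, 0.1216, -0.1619, 0.0005, 0.0]
    - [0.0, 0.0, 0.19, 0.1418, -0.1889, 0.0006, 0.0]
    - [0.0, 0.0, 0.217, 0.1621, -0.2159, 0.0007, 0.0]

```text
clock: 2.1
eef_pos: [485.2, -82.9, 229.8]
tcp_rot: [-3.142, 0.0, -0.018]
contact_force: [0.5, -0.5, -0.7]
opening: -0.001
grasp_force: 0.0
```

move_arm:
  motion:
    - [0, 0, 0, 0, 0, 0.0283, 0]
    - [0, 0, 0, 0, 0, 0.0566, 0]
    - [0, 0, 0, 0, 0, 0.0848, 0]
    - [0, 0, 0, 0, 0, 0.1131, 0]
    - [0, 0, 0, 0, 0, 0.1414, 0]
    - [0, 0, 0, 0, 0, 0.1697, 0]
    - [0, 0, 0, 0, 0, 0.198, 0]
    - [0, 0, 0, 0, 0, 0.2, 0]

```text
clock: 3.1
eef_pos: [483.3, -83.7, 28.4]
tcp_rot: [-3.141, 0.004, -0.017]
contact_force: [-0.1, 0.1, -0.2]
opening: 0.0
grasp_force: 0.0
```

move_arm:
  motion:
    - [0, 0, 0, 0, -0.006, 0, 0]
    - [0, 0, 0, 0, -0.012, 0, 0]
    - [0, 0, 0, 0, -0.018, 0, 0]
    - [0, 0, 0, 0, -0.024, 0, 0]
    - [0, 0, 0, 0, -0.03, 0, 0]
    - [0, 0, 0, 0, -0.036, 0, 0]
    - [0, 0, 0, 0, -0.042, 0, 0]
    - [0, 0, 0, 0, -0.046, 0, 0]

```text
clock: 4.1
eef_pos: [485.8, -37.6, 29.9]
tcp_rot: [-3.142, 0.0, -0.017]
contact_force: [0.4, -1.5, 0.5]
opening: -0.006
grasp_force: 0.6
```

Run:
```python
from h import *
p,r=load();p=p+r.apply([0,-46,0]);json.dump(dict(p=list(p),q=list(r.as_quat())),open("cmd.json","w"))
print(p,sensors.sense()['contact_force'],sensors.sense()['eef_pos'])
t,d=grab_frame("top");a=crop(t,225,220,120,70,5);s,_=grab_frame("scene");b=crop(s,245,245,125,115,2.6)
m=np.zeros((600,700,3),np.uint8);m[:350,:600]=a;m[350:600,:325]=b[:250];cv2.imwrite("pics/push.png",m)
```

```text
[485.80271278 -38.01426086  29.981     ] [ 0.39293804 -1.51155818  0.54440048] [485.80269188 -37.60721125  29.93843392]
```

View pics/push.png

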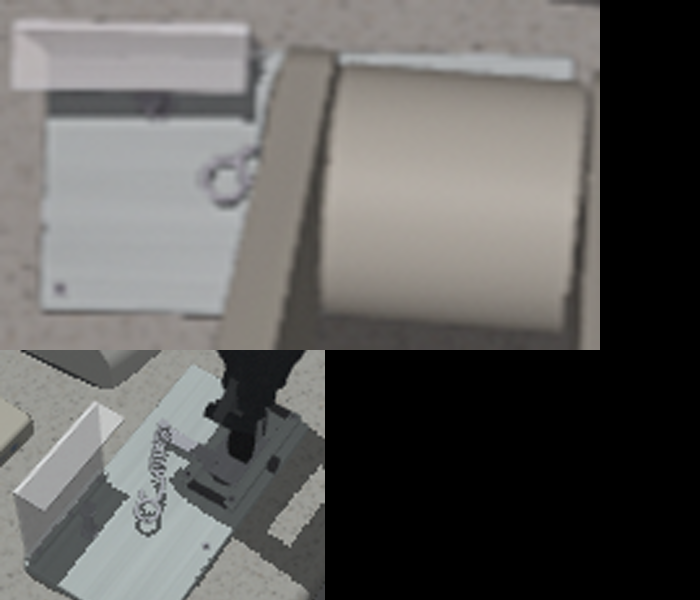

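The eye has moved from top-image u 282.6 to 270.4, about 28 mm, so roughly 15 mm are left. I'll keep pushing.

move_arm:
  motion:
    - [0, 0, 0, 0, -0.004, 0, 0]
    - [0, 0, 0, 0, -0.008, 0, 0]
    - [0, 0, 0, 0, -0.011, 0, 0]
    - [0, 0, 0, 0, -0.013, 0, 0]
    - [0, 0, 0, 0, -0.0145, 0, 0]
    - [0, 0, 0, 0, -0.0155, 0, 0]
    - [0, 0, 0, 0, -0.0155, 0, 0]

```text
clock: 5.08
eef_pos: [486.2, -23.7, 30.1]
tcp_rot: [3.14, -0.0, -0.016]
contact_force: [-0.0, -10.8, -0.4]
opening: -0.003
grasp_force: 5.8
```

Run:
```python
from h import *
p,r=load();p=p+r.apply([0,-15.5,0]);json.dump(dict(p=list(p),q=list(r.as_quat())),open("cmd.json","w"))
RY=-.195;Rp=(R.from_euler('z',RY)*R.from_euler('y',-LEAN));sh=Rp.apply([0,0,1]);H=np.array([480.5,-284.1,124.4])
G=H-16*sh; print(G,"bend",H-90*sh,"tip",H-90*sh-[0,0,26])
go([((486,-42,32),UY,0,0.,2),((486,-60,210),UY,0,0.,4),(G+100*sh,RY,LEAN,.08,10)])
```

```text
[ 487.62618115 -285.50749066  110.14389561] bend [ 520.58476896 -292.01713494   44.20941282] tip [ 520.58476896 -292.01713494   18.20941282]
[[0.0,0.0,0.0,0.0001,0.0097,-0.001,0.0],[0.0,0.0,0.0,0.0003,0.0195,-0.002,0.0],[0.0,0.0,0.0,0.0003,0.024,-0.0465,0.0],[0.0,0.0,0.0,0.0004,0.0285,-0.091,0.0],[0.0,0.0,0.0,0.0005,0.033,-0.1355,0.0],[0.0,0.0,0.0,0.0006,0.0375,-0.18,0.0],[-0.004,0.047,0.018,-0.0033,0.0592,-0.1789,0.08],[-0.008,0.094,0.035,-0.0073,0.081,-0.1779,0.08]]
[[-0.005,0.047,0.018,-0.0032,0.0218,0.0009,0.08],[-0.009,0.094,0.035,-0.0065,0.0437,0.0019,0.08],[-0.013,0.141,0.052,-0.0097,0.0655,0.0028,0.08],[-0.017,0.188,0.07,-0.013,0.0874,0.0037,0.08],[-0.021,0.235,0.087,-0.0162,0.1093,0.0046,0.08],[-0.025,0.282,0.105,-0.0195,0.1311,0.0055,0.08],[-0.03,0.329,0.122,-0.0227,0.153,0.0064,0.08],[-0.034,0.376,0.139,-0.0259,0.1748,0.0073,0.08]]
```

move_arm:
  motion:
    - [0, 0, 0, 0.0001, 0.0097, -0.001, 0]
    - [0, 0, 0, 0.0003, 0.0195, -0.002, 0]
    - [0, 0, 0, 0.0003, 0.024, -0.0465, 0]
    - [0, 0, 0, 0.0004, 0.0285, -0.091, 0]
    - [0, 0, 0, 0.0005, 0.033, -0.1355, 0]
    - [0, 0, 0, 0.0006, 0.0375, -0.18, 0]
    - [-0.004, 0.047, 0.018, -0.0033, 0.0592, -0.1789, 0.08]
    - [-0.008, 0.094, 0.035, -0.0073, 0.081, -0.1779, 0.08]

```text
clock: 6.08
eef_pos: [477.7, -104.2, 208.8]
tcp_rot: [3.135, -0.097, -0.052]
contact_force: [-0.7, 0.2, 0.1]
opening: 0.416
grasp_force: 0.0
```

move_arm:
  motion:
    - [-0.005, 0.047, 0.018, -0.0032, 0.0218, 0.0009, 0.08]
    - [-0.009, 0.094, 0.035, -0.0065, 0.0437, 0.0019, 0.08]
    - [-0.013, 0.141, 0.052, -0.0097, 0.0655, 0.0028, 0.08]
    - [-0.017, 0.188, 0.07, -0.013, 0.0874, 0.0037, 0.08]
    - [-0.021, 0.235, 0.087, -0.0162, 0.1093, 0.0046, 0.08]
    - [-0.025, 0.282, 0.105, -0.0195, 0.1311, 0.0055, 0.08]
    - [-0.03, 0.329, 0.122, -0.0227, 0.153, 0.0064, 0.08]
    - [-0.034, 0.376, 0.139, -0.0259, 0.1748, 0.0073, 0.08]

```text
clock: 7.08
eef_pos: [442.7, -277.8, 199.5]
tcp_rot: [3.141, -0.473, -0.195]
contact_force: [0.3, 1.6, -0.1]
opening: 0.934
grasp_force: 0.0
```

Run:
```python
from h import *
s=sensors.sense();print(s['clock'],s['eef_pos'],s['tcp_rot'],s['contact_force'],load()[0],load()[1].as_euler('xyz'),s['qpos'])
t,d=grab_frame("top");a=crop(t,225,220,120,70,6.6);np.savez("top1.npz",p=t,d=d);s_,ds=grab_frame("scene");np.savez("scene1.npz",p=s_,d=ds)
b=crop(s_,350,130,100,130,2);m=np.zeros((600,800,3),np.uint8);m[:300,:520]=cv2.resize(a,(520,300));m[300:600,:325]=cv2.resize(crop(s_,245,245,125,115,2.6),(325,300));m[:260,530:730]=b
cv2.imwrite("pics/after.png",m)
```

```text
7.075 [ 442.67099845 -277.77177987  199.52150245] [ 3.14075229 -0.47309749 -0.19531237] [ 0.34817184  1.60853488 -0.14190895] [ 443.13243545 -276.678166    199.2880789 ] [ 3.14131365 -0.4712297  -0.19452313] [-0.71057702  0.05878793  2.19269502  0.46869298  0.51832741  0.68961548]
```

View pics/after.png

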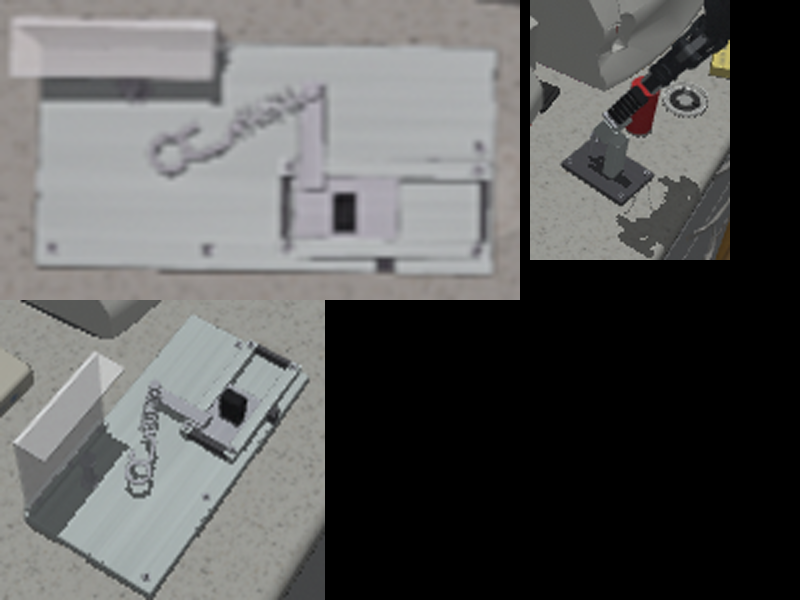

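The shutter plate now covers the port (tab at about (344,213) in the montage), and the 10.8 N reading shows it is against the stop. The gripper is lined up above the handle. I'll go down along the shaft and close.

move_arm:
  motion:
    - [0, 0, 0, 0, 0, 0.015, 0.08]
    - [0, 0, 0, 0, 0, 0.03, 0.06]
    - [0, 0, 0, 0, 0, 0.045, 0.05]
    - [0, 0, 0, 0, 0, 0.06, 0.045]
    - [0, 0, 0, 0, 0, 0.075, 0.045]
    - [0, 0, 0, 0, 0, 0.09, 0.045]
    - [0, 0, 0, 0, 0, 0.1, 0.045]
    - [0, 0, 0, 0, 0, 0.1, 0.045]

```text
clock: 8.18
eef_pos: [487.7, -285.1, 109.1]
tcp_rot: [-3.141, -0.47, -0.195]
contact_force: [-0.9, 0.2, 0.2]
opening: 0.525
grasp_force: 0.0
```

move_arm:
  motion:
    - [0, 0, 0, 0, 0, 0, 0.02]
    - [0, 0, 0, 0, 0, 0, 0.01]
    - [0, 0, 0, 0, 0, 0, 0.005]
    - [0, 0, 0, 0, 0, 0, 0.005]
    - [0, 0, 0, 0, 0, 0, 0.005]
  grip_force: 100

```text
clock: 8.8
eef_pos: [487.7, -285.6, 110.8]
tcp_rot: [3.141, -0.472, -0.194]
contact_force: [-2.6, 1.4, 6.8]
opening: 0.149
grasp_force: 97.7
```

Run:
```python
from h import *
p,r=load();p=p+r.apply([0,0,100]);json.dump(dict(p=list(p),q=list(r.as_quat())),open("cmd.json","w"));json.dump(dict(p=list(p),q=list(r.as_quat())),open("grasp.json","w"));print(p)
RY=-.195
x=r.apply([1,0,0]);q=p+60*x; w=q+[-10,10,60]
go([(p+3*x,RY,LEAN,.005,1),(q,RY,LEAN,.005,5),(w,RY,LEAN,.005,2)])
```

```text
[ 487.66905891 -285.48095815  110.18701256]
[[0.0,0.0,0.0,0.003,0.0,0.0,0.005],[0.0,0.0,0.0,0.0144,0.0,0.0,0.005],[0.0,0.0,0.0,0.0258,0.0,0.0,0.005],[0.0,0.0,0.0,0.0372,0.0,0.0,0.005],[0.0,0.0,0.0,0.0486,0.0,0.0,0.005],[0.0,0.0,0.0,0.06,0.0,0.0,0.005],[0.0,0.0,0.0,0.0684,-0.0039,-0.0294,0.005],[0.0,0.0,0.0,0.0768,-0.0079,-0.0588,0.005]]
```

move_arm:
  motion:
    - [0, 0, 0, 0.003, 0, 0, 0.005]
    - [0, 0, 0, 0.0144, 0, 0, 0.005]
    - [0, 0, 0, 0.0258, 0, 0, 0.005]
    - [0, 0, 0, 0.0372, 0, 0, 0.005]
    - [0, 0, 0, 0.0486, 0, 0, 0.005]
    - [0, 0, 0, 0.06, 0, 0, 0.005]
    - [0, 0, 0, 0.0684, -0.0039, -0.0294, 0.005]
    - [0, 0, 0, 0.0768, -0.0079, -0.0588, 0.005]

```text
clock: 9.8
eef_pos: [529.7, -285.5, 197.7]
tcp_rot: [-3.142, -0.47, -0.195]
contact_force: [-0.3, -0.2, -0.9]
opening: 0.15
grasp_force: 97.3
```

Run:
```python
from h import *
Rw=R.from_euler('z',UY)
for n,uv in(("top",[263.4,255.8]),("scene",[298.2,313.0])):
    w=onz(n,uv,32)[0];l=Rw.inv().apply(w-U0);d=l[:2]-[38,-25];print(n,w.round(1),l.round(1),"r",np.hypot(*d).round(1),"th",np.arctan2(-d[0],d[1]).round(3))
for k,lab in(((38,-25,34),"pin"),((38,71,48),"posthead"),((-32,-43,49.5),"tab?"),((-25,-45,12),"port")): print(lab,proj("top",U(*k)).round(1),proj("scene",U(*k)).round(1))
# overlay of model on both images
for n,x0,y0,w,h,s in(("top",225,220,75,50,8),("scene",248,255,90,100,6)):
    im=crop(np.load(n+"1.npz")['p'],x0,y0,w,h,s)
    def dr(P,c): 
        q=(proj(n,P)-[x0,y0]+.5)*s-.5; cv2.polylines(im,[q.round().astype(np.int32)],False,c,1)
    a=np.linspace(0,2*np.pi,40)
    for th,c in((.36,(0,0,255)),(.41,(0,200,0))):
        e=np.array([38-83.5*np.sin(th),-25+83.5*np.cos(th)])
        dr([U(e[0]+9.5*np.cos(t),e[1]+9.5*np.sin(t),32) for t in a],c); dr([U(38,-25,32),U(*e,32)],c)
    dr([U(38+7*np.cos(t),71+7*np.sin(t),48) for t in a],(255,0,0))
    dr([U(-60,125,12),U(-60,-125,12),U(66,-125,12)],(255,0,255)); dr([U(34,20,118),U(34,122,118),U(64,122,118),U(64,20,118),U(34,20,118)],(255,255,0))
    cv2.imwrite(f"pics/ov_{n}.png",im)
a=cv2.imread("pics/ov_top.png");b=cv2.imread("pics/ov_scene.png");m=np.zeros((600,800,3),np.uint8)
m[:300,:450]=cv2.resize(a,(450,300));m[:390,450:800]=cv2.resize(b,(350,390));cv2.imwrite("pics/ov.png",m)
```

```text
top [517.5  91.   32. ] [ 2.1 49.4 32. ] r 82.6 th 0.45
scene [513.9  95.5  32. ] [-1.6 53.9 32. ] r 88.2 th 0.465
pin [[295.7 240.9]] [[303.9 278.2]]
posthead [[253.7 239.6]] [[277.8 305.9]]
tab? [[302.4 270.8]] [[335.1 283.2]]
port [[304.  268.6]] [[332.3 290.6]]
```

View pics/ov.png

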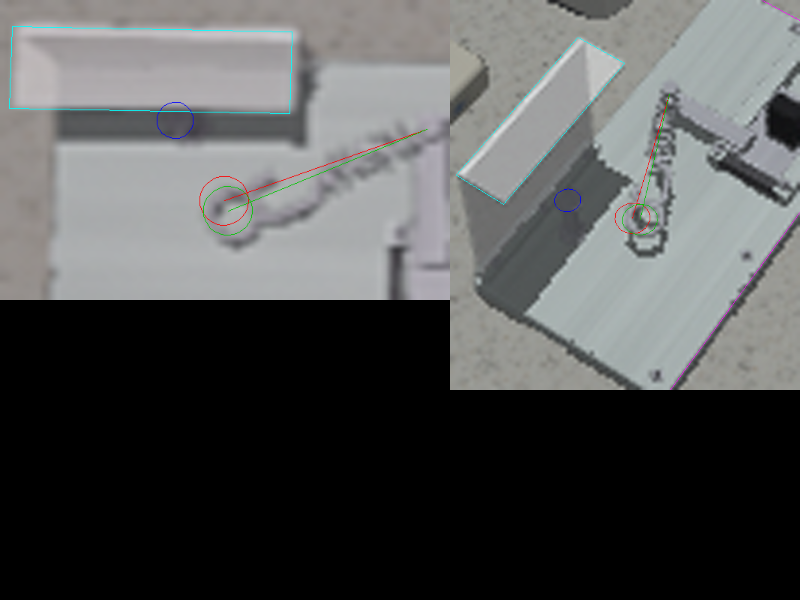

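The guard overlay fits. The eye ring sits at about th 0.455 rad (between the top and scene readings), so the eye is near local (1.5, 50). I'll bring the tip above it and compare directly.

```bash
cat >> h.py <<'E'
def tcp_for_tip(t,lean=LEAN,dx=(0,0,0)):
    """TCP world position so that the tip end is at unit-frame point t"""
    return U(*t)+np.array([0,0,26.])+74*R.from_euler('z',UY).apply([-np.sin(LEAN),0,np.cos(LEAN)])
E
python3 - <<'E'
from h import *
print(proj("scene",U(1.3,50,32)),proj("top",U(1.3,50,32)))
go([(tcp_for_tip((1.5,30,100)),UY,LEAN,.005,8),(tcp_for_tip((1.5,50,58)),UY,LEAN,.005,4)])
E
```

```text
[[298.12347696 311.01297847]] [[263.13659897 256.11834357]]
[[0.01,0.0,-0.02,-0.0132,-0.0428,-0.0059,0.005],[0.02,0.0,-0.039,-0.0263,-0.0855,-0.0119,0.005],[0.03,0.0,-0.059,-0.0395,-0.1283,-0.0178,0.005],[0.04,0.0,-0.079,-0.0527,-0.1711,-0.0238,0.005],[0.05,0.0,-0.099,-0.0658,-0.2138,-0.0297,0.005],[0.06,0.0,-0.118,-0.079,-0.2566,-0.0357,0.005],[0.071,0.0,-0.138,-0.0922,-0.2994,-0.0416,0.005],[0.081,0.0,-0.158,-0.1053,-0.3421,-0.0476,0.005]]
[[0.0,0.0,0.0,-0.0048,-0.005,0.0094,0.005],[0.0,0.0,0.0,-0.0096,-0.01,0.0187,0.005],[0.0,0.0,0.0,-0.0143,-0.015,0.0281,0.005],[0.0,0.0,0.0,-0.0191,-0.02,0.0374,0.005]]
```

move_arm:
  motion:
    - [0.01, 0, -0.02, -0.0132, -0.0428, -0.0059, 0.005]
    - [0.02, 0, -0.039, -0.0263, -0.0855, -0.0119, 0.005]
    - [0.03, 0, -0.059, -0.0395, -0.1283, -0.0178, 0.005]
    - [0.04, 0, -0.079, -0.0527, -0.1711, -0.0238, 0.005]
    - [0.05, 0, -0.099, -0.0658, -0.2138, -0.0297, 0.005]
    - [0.06, 0, -0.118, -0.079, -0.2566, -0.0357, 0.005]
    - [0.071, 0, -0.138, -0.0922, -0.2994, -0.0416, 0.005]
    - [0.081, 0, -0.158, -0.1053, -0.3421, -0.0476, 0.005]

```text
clock: 10.8
eef_pos: [482.6, 73.4, 192.2]
tcp_rot: [-3.141, -0.472, -0.017]
contact_force: [0.7, -0.3, -0.7]
opening: 0.155
grasp_force: 97.4
```

move_arm:
  motion:
    - [0, 0, 0, -0.0048, -0.005, 0.0094, 0.005]
    - [0, 0, 0, -0.0096, -0.01, 0.0187, 0.005]
    - [0, 0, 0, -0.0143, -0.015, 0.0281, 0.005]
    - [0, 0, 0, -0.0191, -0.02, 0.0374, 0.005]
    - [0, 0, 0, -0.0191, -0.02, 0.0374, 0.005]

```text
clock: 11.42
eef_pos: [482.7, 92.2, 149.3]
tcp_rot: [3.141, -0.47, -0.016]
contact_force: [0.6, 0.1, -0.3]
opening: 0.152
grasp_force: 97.6
```

Run:
```python
from h import *
s=sensors.sense();print(s['clock'],s['eef_pos'],load()[0],s['tcp_rot'])
t,d=grab_frame("top");np.savez("top2.npz",p=t,d=d);c,dc=grab_frame("scene");np.savez("scene2.npz",p=c,d=dc)
p1=np.load("scene1.npz")['p'];m=np.zeros((600,800,3),np.uint8)
m[:300,:400]=crop(p1,270,270,60,45,6.667)[:300,:400];m[:300,400:]=crop(c,270,270,60,45,6.667)[:300,:400]
p1=np.load("top1.npz")['p'];m[300:,:400]=crop(p1,245,230,60,45,6.667)[:300,:400];m[300:,400:]=crop(t,245,230,60,45,6.667)[:300,:400]
cv2.imwrite("pics/tip.png",m)
for z in(58,60.5): print(proj("scene",U(1.5,50,z)).round(1),proj("top",U(1.5,50,z)).round(1))
```

```text
11.425 [482.71454618  92.19420308 149.26533103] [483.36776518  92.19017253 149.97409488] [ 3.14111916 -0.46961755 -0.01630856]
[[297.7 304.5]] [[261.8 255.2]]
[[297.7 303.9]] [[261.7 255.1]]
```

View pics/tip.png

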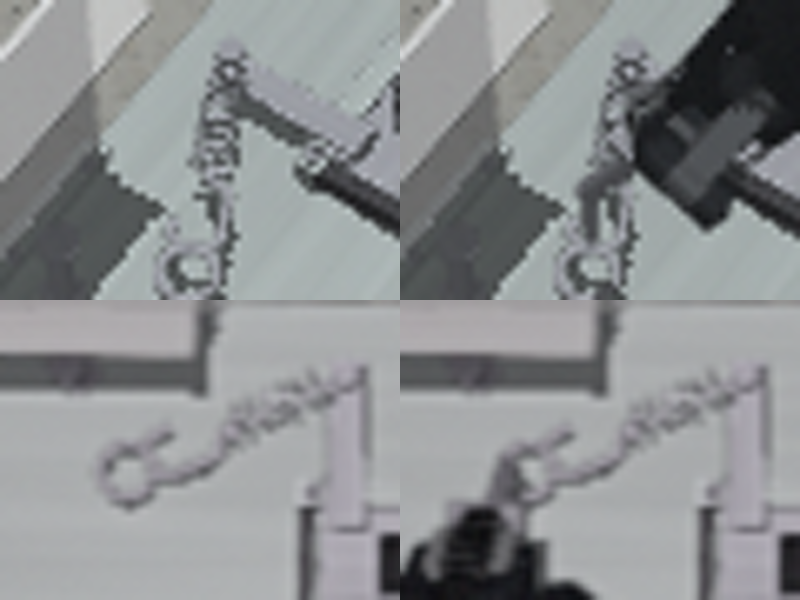

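The top zoom shows the ring centre at about (264.0, 256.3) and the tip about 1 px from where I predicted. I'll use depth to settle the spring angle and tip position numerically.

Run:
```python
from h import *
from scipy.optimize import minimize
Rw=R.from_euler('z',UY)
Q=[]
for n in("top","scene"):
    C=cloud(n,np.load(n+"1.npz")['d']).reshape(-1,3);L=Rw.inv().apply(C-U0)
    m=(L[:,2]>25)&(L[:,2]<41)&(L[:,0]>-25)&(L[:,0]<36)&(L[:,1]>-12)&(L[:,1]<75);P=L[m];Q.append(P)
    print(n,m.sum(),P.mean(0).round(1),"z",np.percentile(P[:,2],[10,50,90]).round(1))
    far=P[np.hypot(P[:,0]-38,P[:,1]+25)>68]; print(" far pts",len(far),"mid-extent",((far.min(0)+far.max(0))/2).round(1),far.min(0).round(1),far.max(0).round(1))
    d=P[:,:2]-[38,-25];r=np.hypot(*d.T);k=(r>14)&(r<42);print(" coil th",np.median(np.arctan2(-d[k,0],d[k,1])).round(3),"far th",np.mean(np.arctan2(-d[r>72,0],d[r>72,1])).round(3))
# tip: compare frame 2 with 1, points of changed depth low near the eye
for n in("top","scene"):
    D1=np.load(n+"1.npz")['d'];D2=np.load(n+"2.npz")['d'];L=Rw.inv().apply(cloud(n,D2).reshape(-1,3)-U0)
    m=(D1.ravel()-D2.ravel()>12)&(D2.ravel()>0)&(abs(L[:,0])<40)&(abs(L[:,1]-50)<30)&(L[:,2]>48)&(L[:,2]<130)
    P=L[m];print(n,"puller pts");
    for a in range(48,128,8):
        s=P[(P[:,2]>=a)&(P[:,2]<a+8)]
        if len(s): print(a,len(s),s.mean(0).round(1),"model",(1.5-max(a+4-84,0)*.51,50))
```

```text
top 114 [11.2 28.9 31.9] z [27.5 31.6 35.9]
 far pts 55 mid-extent [ 5.2 47.  31.9] [-7.9 33.8 26.3] [18.3 60.2 37.5]
 coil th 0.445 far th 0.433
scene 128 [12.8 30.5 33. ] z [29.2 33.3 36.4]
 far pts 66 mid-extent [13.1 53.1 31.1] [-9.1 33.  25.6] [35.3 73.1 36.6]
 coil th 0.428 far th 0.396
top puller pts
64 2 [-0.  48.3 69.2] model (1.5, 50)
80 3 [ 2.8 50.9 85.8] model (1.5, 50)
88 7 [-1.6 50.  92.1] model (-2.58, 50)
96 3 [-4.2 50.6 99.1] model (-6.66, 50)
104 6 [ -8.4  49.9 106.8] model (-10.74, 50)
112 3 [-10.4  51.6 113.4] model (-14.82, 50)
scene puller pts
56 6 [-0.3 51.5 60.4] model (1.5, 50)
64 6 [-0.5 51.5 68.4] model (1.5, 50)
72 6 [-0.5 51.2 75.7] model (1.5, 50)
80 6 [-0.6 53.2 85.4] model (1.5, 50)
88 5 [-2.1 53.4 92.3] model (-2.58, 50)
96 8 [-7.7 53.  99.5] model (-6.66, 50)
104 9 [-10.7  52.8 107.5] model (-10.74, 50)
112 6 [-14.7  53.8 115.9] model (-14.82, 50)
```

Run:
```python
from h import *
go([(tcp_for_tip((2,50.3,40)),UY,LEAN,.005,3),(tcp_for_tip((2,50.3,20)),UY,LEAN,.005,5)])
```

```text
[[0.0,0.0,0.0,-0.0026,-0.0001,0.0054,0.005],[0.0,0.0,0.0,-0.0052,-0.0002,0.0109,0.005],[0.0,0.0,0.0,-0.0077,-0.0003,0.0163,0.005],[0.0,0.0,0.0,-0.0095,-0.0003,0.0199,0.005],[0.0,0.0,0.0,-0.0114,-0.0003,0.0234,0.005],[0.0,0.0,0.0,-0.0132,-0.0003,0.027,0.005],[0.0,0.0,0.0,-0.015,-0.0003,0.0306,0.005],[0.0,0.0,0.0,-0.0168,-0.0003,0.0341,0.005]]
```

move_arm:
  motion:
    - [0, 0, 0, -0.0026, -0.0001, 0.0054, 0.005]
    - [0, 0, 0, -0.0052, -0.0002, 0.0109, 0.005]
    - [0, 0, 0, -0.0077, -0.0003, 0.0163, 0.005]
    - [0, 0, 0, -0.0095, -0.0003, 0.0199, 0.005]
    - [0, 0, 0, -0.0114, -0.0003, 0.0234, 0.005]
    - [0, 0, 0, -0.0132, -0.0003, 0.027, 0.005]
    - [0, 0, 0, -0.015, -0.0003, 0.0306, 0.005]
    - [0, 0, 0, -0.0168, -0.0003, 0.0341, 0.005]

```text
clock: 12.52
eef_pos: [483.9, 92.5, 111.7]
tcp_rot: [-3.141, -0.471, -0.017]
contact_force: [0.1, 0.5, -1.0]
opening: 0.154
grasp_force: 97.6
```

```bash
cat >> h.py <<'E'
def pol(r,th,z): return tcp_for_tip((38-r*np.sin(th),-25+r*np.cos(th),z))
E
python3 - <<'E'
from h import *
go([(pol(100,.44,20),UY,LEAN,.005,2),(pol(129,.44,20),UY,LEAN,.005,5),(pol(129,.44,20),UY,LEAN,.005,1)])
E
```

```text
[[0.0,0.0,0.0,-0.0029,-0.0076,-0.0015,0.005],[0.0,0.0,0.0,-0.0059,-0.0152,-0.003,0.005],[0.0,0.0,0.0,-0.0081,-0.0204,-0.0041,0.005],[0.0,0.0,0.0,-0.0103,-0.0257,-0.0052,0.005],[0.0,0.0,0.0,-0.0125,-0.0309,-0.0063,0.005],[0.0,0.0,0.0,-0.0147,-0.0362,-0.0074,0.005],[0.0,0.0,0.0,-0.0169,-0.0414,-0.0086,0.005],[0.0,0.0,0.0,-0.0169,-0.0414,-0.0086,0.005]]
```

move_arm:
  motion:
    - [0, 0, 0, -0.0029, -0.0076, -0.0015, 0.005]
    - [0, 0, 0, -0.0059, -0.0152, -0.003, 0.005]
    - [0, 0, 0, -0.0081, -0.0204, -0.0041, 0.005]
    - [0, 0, 0, -0.0103, -0.0257, -0.0052, 0.005]
    - [0, 0, 0, -0.0125, -0.0309, -0.0063, 0.005]
    - [0, 0, 0, -0.0147, -0.0362, -0.0074, 0.005]
    - [0, 0, 0, -0.0169, -0.0414, -0.0086, 0.005]
    - [0, 0, 0, -0.0169, -0.0414, -0.0086, 0.005]

```text
clock: 13.52
eef_pos: [465.5, 134.5, 112.0]
tcp_rot: [3.141, -0.471, -0.016]
contact_force: [1.3, -3.4, -1.7]
opening: 0.151
grasp_force: 97.4
```

Run:
```python
from h import *
s=sensors.sense();print(s['clock'],s['contact_force'],s['eef_pos'],load()[0])
c,dc=grab_frame("scene");np.savez("scene3.npz",p=c,d=dc);t,d=grab_frame("top");np.savez("top3.npz",p=t,d=d)
m=np.hstack([crop(c,262,262,70,70,5.7),crop(t,237,225,70,70,5.7)]);cv2.imwrite("pics/str.png",m);print(m.shape)
```

```text
13.525 [ 1.33092688 -3.43263449 -1.7499223 ] [465.45235878 134.4840984  111.95399874] [465.63283164 134.20696049 111.96236429]
(399, 798, 3)
```

Force (1.3, -3.4) N, 3.7 N in all, matches the stretched spring, so the eye is caught. Next I'll swing it onto the post.

Run:
```python
from h import *
go([(pol(129,t,20),UY,LEAN,.005,1) for t in(.38,.32,.26,.2,.14,.09,.045,0.0)])
```

```text
[[0.0,0.0,0.0,0.0063,-0.0031,0.0033,0.005],[0.0,0.0,0.0,0.0128,-0.0058,0.0066,0.005],[0.0,0.0,0.0,0.0194,-0.008,0.0099,0.005],[0.0,0.0,0.0,0.0261,-0.0097,0.0134,0.005],[0.0,0.0,0.0,0.0329,-0.011,0.0168,0.005],[0.0,0.0,0.0,0.0387,-0.0118,0.0197,0.005],[0.0,0.0,0.0,0.0438,-0.0122,0.0224,0.005],[0.0,0.0,0.0,0.049,-0.0123,0.025,0.005]]
```

move_arm:
  motion:
    - [0, 0, 0, 0.0063, -0.0031, 0.0033, 0.005]
    - [0, 0, 0, 0.0128, -0.0058, 0.0066, 0.005]
    - [0, 0, 0, 0.0194, -0.008, 0.0099, 0.005]
    - [0, 0, 0, 0.0261, -0.0097, 0.0134, 0.005]
    - [0, 0, 0, 0.0329, -0.011, 0.0168, 0.005]
    - [0, 0, 0, 0.0387, -0.0118, 0.0197, 0.005]
    - [0, 0, 0, 0.0438, -0.0122, 0.0224, 0.005]
    - [0, 0, 0, 0.049, -0.0123, 0.025, 0.005]

```text
clock: 14.62
eef_pos: [521.1, 145.5, 111.8]
tcp_rot: [-3.142, -0.471, -0.017]
contact_force: [0.6, -3.4, -1.4]
opening: 0.153
grasp_force: 97.5
```

Run:
```python
from h import *
go([(pol(112,0,20),UY,LEAN,.005,6),(pol(112,0,20),UY,LEAN,.005,1)])
```

```text
[[0.0,0.0,0.0,0.0,0.0028,0.0,0.005],[0.0,0.0,0.0,0.0,0.0057,0.0,0.005],[0.0,0.0,0.0,0.0,0.0085,0.0,0.005],[0.0,0.0,0.0,0.0,0.0113,0.0,0.005],[0.0,0.0,0.0,0.0,0.0142,0.0,0.005],[0.0,0.0,0.0,0.0,0.017,0.0,0.005],[0.0,0.0,0.0,0.0,0.017,0.0,0.005]]
```

move_arm:
  motion:
    - [0, 0, 0, 0, 0.0028, 0, 0.005]
    - [0, 0, 0, 0, 0.0057, 0, 0.005]
    - [0, 0, 0, 0, 0.0085, 0, 0.005]
    - [0, 0, 0, 0, 0.0113, 0, 0.005]
    - [0, 0, 0, 0, 0.0142, 0, 0.005]
    - [0, 0, 0, 0, 0.017, 0, 0.005]
    - [0, 0, 0, 0, 0.017, 0, 0.005]

```text
clock: 15.5
eef_pos: [520.9, 128.7, 112.2]
tcp_rot: [-3.141, -0.472, -0.018]
contact_force: [-1.4, -0.2, -1.0]
opening: 0.152
grasp_force: 97.8
```

Run:
```python
from h import *
s=sensors.sense();print(s['clock'],s['contact_force'],s['wrist_torque'],s['eef_pos'],load()[0])
```

```text
15.5 [-1.35842404 -0.24249521 -1.03129849] [-0.00736597  0.30522664  0.05363514] [520.89506774 128.74026916 112.20592884] [520.55351887 128.56717917 111.93105201]
```

Run:
```python
from h import *
c,dc=grab_frame("scene");np.savez("scene4.npz",p=c,d=dc);t,d=grab_frame("top");np.savez("top4.npz",p=t,d=d)
m=np.hstack([crop(c,258,270,57,57,7),crop(t,240,222,57,57,7)]);cv2.imwrite("pics/hook.png",m);print(m.shape)
for k in((38,71,48),(38,86.5,32),(38,-25,32)):print(k,proj("scene",U(*k)).round(1),proj("top",U(*k)).round(1))
Rw=R.from_euler('z',UY)
for n in("top","scene"):
    C=cloud(n,np.load(n+"4.npz")['d']).reshape(-1,3);L=Rw.inv().apply(C-U0)
    m=(L[:,2]>24)&(L[:,2]<42)&(L[:,0]>15)&(L[:,0]<58)&(L[:,1]>-18)&(L[:,1]<105);P=L[m]
    for a in range(-18,105,8):
        s=P[(P[:,1]>=a)&(P[:,1]<a+8)]
        if len(s):print(n,a,len(s),s[:,0].min().round(1),s[:,0].mean().round(1),s[:,0].max().round(1))
```

```text
(399, 798, 3)
(38, 71, 48) [[277.8 305.9]] [[253.7 239.6]]
(38, 86.5, 32) [[273.8 315.2]] [[248.  240.1]]
(38, -25, 32) [[304.  278.7]] [[295.7 241. ]]
top -18 8 32.8 38.3 45.1
top -10 10 32.9 38.3 44.7
top -2 9 32.6 38.0 42.5
top 6 11 32.4 37.5 44.7
top 14 13 32.2 37.9 44.1
top 22 9 32.0 37.6 44.1
top 30 6 32.3 37.2 41.4
top 38 7 32.1 37.0 40.8
top 46 11 29.8 34.3 39.2
top 54 6 29.5 30.6 31.8
top 62 8 28.9 30.4 31.7
top 70 5 29.5 31.5 33.4
top 78 7 28.8 32.4 43.7
top 86 5 26.8 35.4 42.7
top 94 2 37.8 39.0 40.2
scene 62 1 56.4 56.4 56.4
scene 70 1 45.5 45.5 45.5
scene 78 5 26.7 31.7 47.3
scene 86 26 26.4 36.3 46.7
scene 94 7 31.1 36.3 42.2
```

View pics/hook.png

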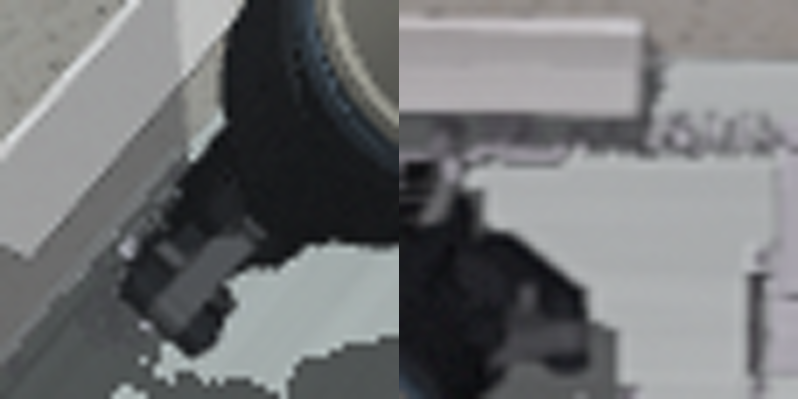

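Depth shows the hook origin at y≈47, the robot-side wire at x≈30.4 and the eye's far end at y≈96. These are the seated values. I'll centre the tip and lift out.

Run:
```python
from h import *
T=lambda x,y,z,n:(tcp_for_tip((x,y,z)),UY,LEAN,.005,n)
go([T(35.5,87,20,2),T(35.5,87,20,1),T(35.5,87,48,5)])
go([T(-10,87,50,4),T(-20,70,110,4)])
```

```text
[[0.0,0.0,0.0,-0.0011,0.0,-0.0006,0.005],[0.0,0.0,0.0,-0.0022,0.0,-0.0012,0.005],[0.0,0.0,0.0,-0.0022,0.0,-0.0012,0.005],[0.0,0.0,0.0,0.0003,0.0,-0.0061,0.005],[0.0,0.0,0.0,0.0028,0.0,-0.0111,0.005],[0.0,0.0,0.0,0.0054,0.0,-0.0161,0.005],[0.0,0.0,0.0,0.0079,0.0,-0.0211,0.005],[0.0,0.0,0.0,0.0105,0.0,-0.0261,0.005]]
[[0.0,0.0,0.0,-0.0099,0.0,-0.0056,0.005],[0.0,0.0,0.0,-0.0198,0.0,-0.0112,0.005],[0.0,0.0,0.0,-0.0298,0.0,-0.0168,0.005],[0.0,0.0,0.0,-0.0397,0.0,-0.0224,0.005],[0.0,0.0,0.0,-0.0351,0.0042,-0.0369,0.005],[0.0,0.0,0.0,-0.0305,0.0085,-0.0514,0.005],[0.0,0.0,0.0,-0.0259,0.0127,-0.0659,0.005],[0.0,0.0,0.0,-0.0213,0.017,-0.0804,0.005]]
```

move_arm:
  motion:
    - [0, 0, 0, -0.0011, 0, -0.0006, 0.005]
    - [0, 0, 0, -0.0022, 0, -0.0012, 0.005]
    - [0, 0, 0, -0.0022, 0, -0.0012, 0.005]
    - [0, 0, 0, 0.0003, 0, -0.0061, 0.005]
    - [0, 0, 0, 0.0028, 0, -0.0111, 0.005]
    - [0, 0, 0, 0.0054, 0, -0.0161, 0.005]
    - [0, 0, 0, 0.0079, 0, -0.0211, 0.005]
    - [0, 0, 0, 0.0105, 0, -0.0261, 0.005]

```text
clock: 16.6
eef_pos: [518.1, 128.6, 140.5]
tcp_rot: [-3.141, -0.471, -0.017]
contact_force: [0.2, -0.1, -0.8]
opening: 0.153
grasp_force: 97.8
```

move_arm:
  motion:
    - [0, 0, 0, -0.0099, 0, -0.0056, 0.005]
    - [0, 0, 0, -0.0198, 0, -0.0112, 0.005]
    - [0, 0, 0, -0.0298, 0, -0.0168, 0.005]
    - [0, 0, 0, -0.0397, 0, -0.0224, 0.005]
    - [0, 0, 0, -0.0351, 0.0042, -0.0369, 0.005]
    - [0, 0, 0, -0.0305, 0.0085, -0.0514, 0.005]
    - [0, 0, 0, -0.0259, 0.0127, -0.0659, 0.005]
    - [0, 0, 0, -0.0213, 0.017, -0.0804, 0.005]

```text
clock: 17.6
eef_pos: [461.5, 112.4, 202.2]
tcp_rot: [-3.141, -0.471, -0.017]
contact_force: [0.3, 0.1, -0.1]
opening: 0.154
grasp_force: 97.8
```

Run:
```python
from h import *
s=sensors.sense();print(s['contact_force'],s['eef_pos'],load()[0])
g=json.load(open("grasp.json"));p=np.array(g['p']);r=R.from_quat(g['q']);x=r.apply([1,0,0]);RY=-.195
# back to above the rest, then a point 60 mm out along puller x
q=p+60*x;w=q+np.array([-10,10,60])
go([(w,RY,LEAN,.005,10),(w,RY,LEAN,.005,1),(q,RY,LEAN,.005,4),(q,RY,LEAN,.005,1)])
print("target q",q,"grasp",p, "now",load()[0],load()[1].as_euler('xyz'),r.as_euler('xyz'))
```

```text
[ 0.29053512  0.09460362 -0.09576467] [461.50827391 112.41173759 202.22300435] [462.29943822 112.54318402 201.91762694]
[[-0.008,0.0,0.016,0.0064,0.0397,0.0038,0.005],[-0.016,0.0,0.032,0.0129,0.0794,0.0076,0.005],[-0.024,0.0,0.048,0.0193,0.1191,0.0113,0.005],[-0.032,0.0,0.063,0.0258,0.1589,0.0151,0.005],[-0.04,0.0,0.079,0.0322,0.1986,0.0189,0.005],[-0.049,0.0,0.095,0.0387,0.2383,0.0227,0.005],[-0.057,0.0,0.111,0.0451,0.278,0.0265,0.005],[-0.065,0.0,0.127,0.0516,0.3177,0.0302,0.005]]
[[-0.008,0.0,0.016,0.0114,0.0383,0.0064,0.005],[-0.016,0.0,0.031,0.0228,0.0765,0.0127,0.005],[-0.016,0.0,0.031,0.0228,0.0765,0.0127,0.005],[-0.016,0.0,0.031,0.0185,0.0786,0.0274,0.005],[-0.016,0.0,0.031,0.0143,0.0806,0.042,0.005],[-0.016,0.0,0.031,0.01,0.0827,0.0567,0.005],[-0.016,0.0,0.031,0.0058,0.0848,0.0714,0.005],[-0.016,0.0,0.031,0.0058,0.0848,0.0714,0.005]]
target q [ 540.12143087 -295.81482995  137.42595105] grasp [ 487.66905891 -285.48095815  110.18701256] now [ 540.15711226 -295.83282658  137.39216432] [ 3.14131298 -0.47122123 -0.19452283] [ 3.14131365 -0.4712297  -0.19452313]
```

Run:
```python
from h import *
Rw=R.from_euler('z',UY)
c,dc=grab_frame("scene");t,d=grab_frame("top")
for n,D in(("top",d),("scene",dc)):
    L=Rw.inv().apply(cloud(n,D).reshape(-1,3)-U0)
    m=(L[:,2]>24)&(L[:,2]<42)&(L[:,0]>15)&(L[:,0]<58)&(L[:,1]>-18)&(L[:,1]<105);P=L[m]
    print(n,[(a,len(s),s[:,0].min().round(1),s[:,0].max().round(1)) for a in range(-18,105,8) for s in[P[(P[:,1]>=a)&(P[:,1]<a+8)]] if len(s)], P[:,1].max())
cv2.imwrite("pics/done1.png",np.hstack([crop(c,258,250,80,80,5),crop(t,235,222,80,80,5)]))
```

```text
top [(-18, 8, np.float64(32.9), np.float64(45.0)), (-10, 8, np.float64(33.2), np.float64(44.3)), (-2, 8, np.float64(32.7), np.float64(42.9)), (6, 10, np.float64(32.6), np.float64(44.1)), (14, 13, np.float64(32.0), np.float64(44.2)), (22, 11, np.float64(32.3), np.float64(44.1)), (30, 7, np.float64(32.0), np.float64(40.6)), (38, 6, np.float64(32.1), np.float64(41.4)), (46, 11, np.float64(29.7), np.float64(39.2)), (54, 6, np.float64(29.4), np.float64(32.0)), (62, 9, np.float64(29.0), np.float64(40.6)), (70, 5, np.float64(29.0), np.float64(33.8)), (78, 9, np.float64(26.3), np.float64(42.7)), (86, 9, np.float64(28.7), np.float64(43.3)), (94, 4, np.float64(33.7), np.float64(40.7))] 96.1394218631358
scene [(-18, 13, np.float64(30.7), np.float64(43.4)), (-10, 12, np.float64(32.0), np.float64(43.8)), (-2, 8, np.float64(31.6), np.float64(42.6)), (6, 16, np.float64(32.0), np.float64(43.7)), (14, 17, np.float64(31.1), np.float64(42.8)), (22, 12, np.float64(31.9), np.float64(42.8)), (30, 12, np.float64(31.3), np.float64(44.9)), (38, 16, np.float64(30.6), np.float64(43.2)), (46, 9, np.float64(29.9), np.float64(36.7)), (54, 6, np.float64(26.8), np.float64(29.7)), (62, 11, np.float64(27.6), np.float64(35.3)), (70, 26, np.float64(27.0), np.float64(57.0)), (78, 15, np.float64(26.7), np.float64(47.3)), (86, 22, np.float64(26.8), np.float64(47.2)), (94, 4, np.float64(33.7), np.float64(38.0))] 96.18300835806234
```

View pics/done1.png

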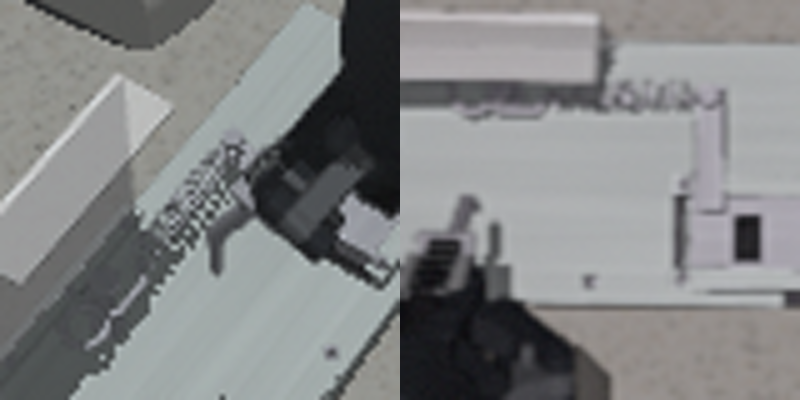

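The picture shows the spring stretched straight along the unit: coil from (640,95) to (715,95) in the top crop, eye under the guard near (470,110). The eye's far edge at y = 96.1 is the seated value, so the hook is holding on the post. I'll return the puller to its rest.

move_arm:
  motion:
    - [-0.008, 0, 0.016, 0.0064, 0.0397, 0.0038, 0.005]
    - [-0.016, 0, 0.032, 0.0129, 0.0794, 0.0076, 0.005]
    - [-0.024, 0, 0.048, 0.0193, 0.1191, 0.0113, 0.005]
    - [-0.032, 0, 0.063, 0.0258, 0.1589, 0.0151, 0.005]
    - [-0.04, 0, 0.079, 0.0322, 0.1986, 0.0189, 0.005]
    - [-0.049, 0, 0.095, 0.0387, 0.2383, 0.0227, 0.005]
    - [-0.057, 0, 0.111, 0.0451, 0.278, 0.0265, 0.005]
    - [-0.065, 0, 0.127, 0.0516, 0.3177, 0.0302, 0.005]

```text
clock: 18.7
eef_pos: [516.0, -207.3, 197.3]
tcp_rot: [3.142, -0.47, -0.161]
contact_force: [0.1, 0.6, -0.6]
opening: 0.15
grasp_force: 98.0
```

move_arm:
  motion:
    - [-0.008, 0, 0.016, 0.0114, 0.0383, 0.0064, 0.005]
    - [-0.016, 0, 0.031, 0.0228, 0.0765, 0.0127, 0.005]
    - [-0.016, 0, 0.031, 0.0228, 0.0765, 0.0127, 0.005]
    - [-0.016, 0, 0.031, 0.0185, 0.0786, 0.0274, 0.005]
    - [-0.016, 0, 0.031, 0.0143, 0.0806, 0.042, 0.005]
    - [-0.016, 0, 0.031, 0.01, 0.0827, 0.0567, 0.005]
    - [-0.016, 0, 0.031, 0.0058, 0.0848, 0.0714, 0.005]
    - [-0.016, 0, 0.031, 0.0058, 0.0848, 0.0714, 0.005]

```text
clock: 19.7
eef_pos: [539.2, -294.4, 135.0]
tcp_rot: [-3.14, -0.468, -0.194]
contact_force: [0.1, -0.0, -0.2]
opening: 0.148
grasp_force: 98.0
```

move_arm:
  motion:
    - [0, 0, 0, 0, 0, -0.0015, 0.005]
    - [0, 0, 0, -0.01, 0, -0.0015, 0.005]
    - [0, 0, 0, -0.02, 0, -0.0015, 0.005]
    - [0, 0, 0, -0.03, 0, -0.0015, 0.005]
    - [0, 0, 0, -0.04, 0, -0.0015, 0.005]
    - [0, 0, 0, -0.05, 0, -0.0015, 0.005]
    - [0, 0, 0, -0.057, 0, -0.0015, 0.005]
    - [0, 0, 0, -0.059, 0, -0.0015, 0.005]

```text
clock: 20.7
eef_pos: [487.3, -285.4, 111.8]
tcp_rot: [3.142, -0.471, -0.195]
contact_force: [0.5, -0.3, -0.5]
opening: 0.153
grasp_force: 98.0
```

move_arm:
  motion:
    - [0, 0, 0, -0.0007, 0, 0.0008, 0.005]
    - [0, 0, 0, -0.001, 0, 0.0015, 0.005]
    - [0, 0, 0, -0.001, 0, 0.0015, 0.005]

```text
clock: 21.08
eef_pos: [487.9, -285.7, 110.8]
tcp_rot: [3.141, -0.472, -0.194]
contact_force: [-7.5, 1.8, 9.4]
opening: 0.15
grasp_force: 100.4
```

move_arm:
  motion:
    - [0, 0, 0, 0, 0, -0.0003, 0.016]
    - [0, 0, 0, 0, 0, -0.0003, 0.022]
    - [0, 0, 0, 0, 0, -0.0003, 0.035]
    - [0, 0, 0, 0, 0, -0.0003, 0.05]
    - [0, 0, 0, 0, 0, -0.0003, 0.05]
  grip_force: 20

```text
clock: 21.7
eef_pos: [487.6, -285.5, 110.4]
tcp_rot: [3.141, -0.471, -0.195]
contact_force: [1.7, -0.2, -0.2]
opening: 0.583
grasp_force: 0.0
```

move_arm:
  motion:
    - [0, 0, 0, 0, 0, -0.01, 0.05]
    - [0, 0, 0, 0, 0, -0.03, 0.05]
    - [0, 0, 0, 0, 0, -0.055, 0.05]
    - [0, 0, 0, 0, 0, -0.08, 0.05]
    - [0, 0, 0, 0, 0, -0.11, 0.05]
    - [0, 0, 0, 0, 0, -0.15, 0.05]
    - [0, 0, 0, -0.05, 0, -0.17, 0.05]
    - [0, 0, 0, -0.1, 0, -0.18, 0.05]

```text
clock: 22.7
eef_pos: [318.9, -252.2, 226.5]
tcp_rot: [3.138, -0.473, -0.192]
contact_force: [-1.1, 0.1, 0.9]
opening: 0.587
grasp_force: 0.0
```

Run:
```python
from h import *
from scipy.optimize import least_squares
s=sensors.sense();print(s['clock'],s['eef_pos'],s['contact_force'])
Rw=R.from_euler('z',UY);F={n:grab_frame(n) for n in("top","scene")}
def res(v,P):
    Rm=(R.from_euler('z',-.195)*R.from_euler('y',-LEAN)).as_matrix();q=(P-v)@Rm;d=abs(q)-np.array([12,7,30])
    return np.linalg.norm(np.maximum(d,0),axis=1)+np.minimum(d.max(1),0)
for n in F:
    p,d=F[n];C=cloud(n,d);x,y,z=C[...,0],C[...,1],C[...,2]
    m=(z>75)&(z<165)&(x>440)&(x<530)&(y>-310)&(y<-255)&(p.astype(int).max(-1)<70)
    print(n,m.sum(),"handle",least_squares(res,[480,-284,125],args=(C[m],),loss='soft_l1').x.round(1))
    L=Rw.inv().apply(C.reshape(-1,3)-U0)
    m=(L[:,2]>24)&(L[:,2]<42)&(L[:,0]>15)&(L[:,0]<58)&(L[:,1]>-18)&(L[:,1]<105);print(" eye end y",L[m][:,1].max().round(1))
    m=(L[:,2]>42)&(L[:,2]<55)&(L[:,0]>-50)&(L[:,0]<-15)&(L[:,1]>-110)&(L[:,1]<-10);print(" tab",L[m].mean(0).round(1))
    p0=np.load(n+"0.npz")['p'].astype(int);df=(abs(p.astype(int)-p0).max(-1)>40).astype(np.uint8);k,l,st,ce=cv2.connectedComponentsWithStats(df);print(" changed blobs",[(st[i,4],ce[i].round().tolist()) for i in range(1,k) if st[i,4]>25])
```

```text
22.7 [ 318.92619937 -252.20343771  226.52879373] [-1.07422013  0.09128522  0.90110169]
top 165 handle [ 480.9 -282.5  124.2]
 eye end y 96.0
 tab [-27.9 -45.5  48.7]
 changed blobs [(np.int32(35), [282.0, 242.0]), (np.int32(132), [304.0, 268.0]), (np.int32(57), [323.0, 270.0]), (np.int32(6607), [429.0, 423.0]), (np.int32(243), [308.0, 371.0]), (np.int32(92), [353.0, 372.0]), (np.int32(1544), [611.0, 394.0]), (np.int32(29), [354.0, 408.0]), (np.int32(33), [594.0, 410.0]), (np.int32(714), [308.0, 426.0]), (np.int32(281), [262.0, 429.0]), (np.int32(727), [360.0, 443.0]), (np.int32(37), [619.0, 423.0]), (np.int32(66), [236.0, 429.0]), (np.int32(44), [337.0, 448.0]), (np.int32(344), [215.0, 465.0]), (np.int32(102), [598.0, 452.0]), (np.int32(992), [616.0, 467.0]), (np.int32(31), [254.0, 460.0]), (np.int32(35), [222.0, 463.0]), (np.int32(31), [278.0, 474.0])]
scene 198 handle [ 481.3 -283.6  124.8]
 eye end y 96.4
 tab [-28.9 -44.2  47.4]
 changed blobs [(np.int32(35), [571.0, 3.0]), (np.int32(354), [607.0, 60.0]), (np.int32(733), [554.0, 68.0]), (np.int32(53), [600.0, 37.0]), (np.int32(28
[... 296 characters left out ...]
0, 145.0]), (np.int32(11392), [585.0, 282.0]), (np.int32(118), [540.0, 233.0]), (np.int32(560), [561.0, 222.0]), (np.int32(42), [510.0, 228.0]), (np.int32(502), [332.0, 280.0]), (np.int32(98), [503.0, 279.0]), (np.int32(171), [301.0, 289.0]), (np.int32(26), [493.0, 288.0]), (np.int32(1255), [507.0, 350.0]), (np.int32(56), [310.0, 299.0]), (np.int32(43), [636.0, 298.0]), (np.int32(31), [282.0, 317.0]), (np.int32(421), [613.0, 350.0]), (np.int32(332), [481.0, 374.0]), (np.int32(33), [593.0, 369.0]), (np.int32(701), [614.0, 391.0]), (np.int32(70), [574.0, 390.0]), (np.int32(130), [576.0, 401.0]), (np.int32(1265), [498.0, 463.0]), (np.int32(1528), [568.0, 468.0]), (np.int32(85), [617.0, 458.0])]
```

Everything checks out: the handle is back within about 1 mm, the spring is seated, the tab is at its far position, and the only changes in the pictures are the unit and the arm. I'll let the arm settle and hand in.

move_arm:
  motion:
    - [0, 0, 0, 0, 0, 0, 0.05]
    - [0, 0, 0, 0, 0, 0, 0.05]
    - [0, 0, 0, 0, 0, 0, 0.05]
    - [0, 0, 0, 0, 0, 0, 0.05]

```text
clock: 23.3
eef_pos: [320.5, -252.4, 225.4]
tcp_rot: [3.141, -0.471, -0.194]
contact_force: [0.1, -0.7, 0.0]
opening: 0.585
grasp_force: 0.0
```

```bash
python3 -c "
from rig import order
print(order.sign_off())"
```

```text
the job is handed in; nothing more can be done
None
```

The job is handed in at about 23 s: the shutter is at its far stop, the spring is hooked on the post using the puller, and the puller is back in its rest, with the last pictures showing nothing else moved.

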